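# Park the tube rack under the low shelf

## Task

Park the tube rack in the bay under the low shelf: bring it round to the open end and slide it in lengthways, flat on the desk and without rubbing the underside of the shelf board, until its front end meets the sprung stop hidden inside. Press it on gently, just enough that the buffer is felt to give a little, and never ram the stop; then let go, leaving the rack resting against the buffer and all the other things where they stand.

Things in the scene. Friction and masses are not known exactly. Their poses are not given: they have to be found in the camera images.
- tube_rack: Plastic tube rack, 60 mm wide (its x), 170 mm long (its y), 30 mm high, 0.24 to 0.36 kg, alike from either end: top plate with holes, solid end walls, open long sides with the 3 mm edges of top plate (z 27 to 30) and base plate (z 0 to 3) to grip on. Origin: centre of its underside. Loose on the desk; pushing it along takes about 1 to 3 N.
- low_shelf: Low grey shelf fixed to the desk, 205 mm long (its x), 130 mm wide (its y), over a bay open at one end only. Origin: middle of the open end, at desk level; x points level into the bay, y across it, z up. Two side panels 12 mm thick, inner faces 70 mm apart (y = -35 and 35 mm), run from x = 0 to 205 mm, front edges rounded; the back is closed. The desk is the bay's floor.
- shelf_board: The shelf's board, 205 x 130 x 10 mm, carried by the panels. Same origin and axes as the shelf: its underside is at z = 37 mm (7 mm above the rack's top), its upper face at z = 47 mm, its front edge flush with the open end.
- end_stop: Stop unit in the bay (origin and axes as the shelf). Its rubber buffer, 20 mm across, centred 16 mm up, gives 6 mm (0.7 N/mm), then is hard. The buffer face lies 122 to 162 mm inside the open end, differently each time, out of sight and not measured: feel for it. With the rack home 8 to 48 mm of it stays outside. After a gentle press the rack's own friction keeps it on the buffer.
- power_puck: Black round sensor, 48 mm across, 17 mm high, loose on top of the shelf; origin at the centre of its underside. A bystander.
- stain_tub: Small white bottle with a cap, 36 x 48 mm high, loose on top of the shelf towards its back; origin at the centre of its underside. A bystander.
- white_pot: White bottle, 44 mm across, 74 mm high, on the desk; origin at the centre of its underside. A bystander.
- cleaner_bottle: Bottle with a pointed spout, 52 mm across, 140 mm high, on the desk; origin at the centre of its underside. A bystander.
- petri_dish: Clear open dish, 55 mm across, 12 mm high, on the desk; origin at the centre of its underside. A bystander.
- filter_cube: Black cube with a round window, about 40 mm, on the desk; origin at the centre of its underside. A bystander.
Mind the look-alikes: they are no part of the job. Leave any black look-alike of the tube_rack alone.

How it is judged (in metres and radians):
On the way:
1. the rack has entered the bay lengthways, flat, its leading end at least 65 mm under the board (x of tube_rack in the frame of low_shelf above -0.02 m and angle between the y axis of tube_rack and the x axis of low_shelf, either way round below 0.15 rad and angle between tube_rack's own z axis and vertical below 0.06 rad), for 0.1 s.
At the end, for the whole second after the job is handed in: The rack lies flat (within 0.04 rad) on the desk in the bay, at rest and released, its front end still bearing on the sprung buffer with more than 0.2 N (contact force between tube_rack and end_stop above 0.2 N and x of tube_rack in the frame of low_shelf above 0.03 m and height (world z) of tube_rack below 0.004 m and angle between tube_rack's own z axis and vertical below 0.04 rad and linear speed of tube_rack below 0.01 m/s); the robot touches nothing.
It fails at once if the rack is rammed into the stop (more than 15 N) (contact force between tube_rack and end_stop above 15 N).
It fails at once if the rack rubs on or jams against the underside of the shelf board (more than 2 N) (contact force between tube_rack and shelf_board above 2 N).
It fails at once if a thing standing on the shelf or the desk is displaced by more than 20 mm (distance of any of power_puck, stain_tub, white_pot, cleaner_bottle, petri_dish, filter_cube from where it was at the start of the episode above 0.02 m).
It also fails if it takes over 72 s, if anything falls off the work surface, if the arm or the gripper's body presses on something with over 40 N, if the wrist force passes 120 N, or if a joint passes its speed limit or range.

## Robot

A 6-joint arm with a two-finger parallel gripper is mounted at the origin on the work surface; the furniture and walls round the work are solid. World frame = base frame: x ahead of the robot, y to its left, z up, the work surface at z = 0. Lengths are in mm, angles in rad, forces in N, time in s.
With the tool pointing down it reaches from about 275 to 1000 mm from the base axis. Payload 8.4 kg.
Tool frame: the origin (TCP) lies midway between the tips of the shut fingers; the grasp point (between the pads) lies grip_depth behind it (grip_depth is the distance from the TCP to the grasp point, in mm); z points along the fingers, y is the line along which they close (so a half turn about z gives the same grasp; the last joint's range is limited). The gripper opens to 85 mm and grips with 20 to 120 N. Pads are 22 mm wide; open, the fingers measure 114 mm over their backs; the gripper's body (76 mm by 85 mm) begins 54 mm behind the grasp point. The pads swing forward as they close: fully open they stand 13 mm farther back than shut.
Start: joints at [1.261, 0.353, 1.633, -0, 1.155, -0.002], TCP at [189.35, 595.629, 231.281] pointing down, gripper open.
Joint ranges: [-2.63, 2.63], [-0.92, 2.1], [0.06, 2.66], [-1.3, 4.44], [0, 2.69], [-3.02, 3.02]. Speed limits (rad/s): [2.22, 2.22, 2.79, 3.14, 3.14, 3.14].

## Interface

Orientations are given as [roll, pitch, yaw] about the fixed x, y, z axes, in that order (R = Rz(yaw) Ry(pitch) Rx(roll)).
In Python, from rig import * gives the robot as it stands.
- The arm moves only by the shell command python3 -m creep 'ROWS' [FORCE]. ROWS is JSON, a list of rows, each an object of numbers: "x", "y", "z": the shift along the tool's x, y, z in mm; "rx", "ry", "rz": the turn, a rotation vector about the tool's x, y, z in rad; "hand": the finger opening in mm, from 0 to 85.4. A call has 1 to 20 rows; each row shifts and turns the commanded pose from where the row before left it, along the tool's axes as they then stand; what a row does not reach is not made up. A row lasts 1/8 s, in which the tool goes at most 62.5 mm and 10.7 degrees, less where a joint would pass 70% of its speed; a pose out of reach is approached as far as the arm can. A call with a gripper value outside its range is refused whole. The fingers move at their own pace and stop on an object; FORCE is the grip in N (left out, the last holds). Time passes only in rows, so rows that do not move let the fingers close. It gives the time, the measured TCP pose, the force, the opening and the grip force at its end, in the units of the state.
- sense(): the state, without advancing time (a new reading comes with each control period).
- grab_frame(name): name is "side" or "top"; returns the picture (384x512x3 uint8, red, green, blue); there is no depth.
- get_calibration(name): a dict with "K" (3x3 intrinsics, pixels), "k1" (the pictures are not rectified: a ray, as slopes to the right and down, at radius r is drawn at 1 + k1 r^2 times it, then the intrinsics apply), "R" (3x3) and "t" (3): a world point X has camera coordinates R X + t. Camera axes: x right, y down, z forward; pixel columns grow to the right and rows downward; lengths in mm; the calibration is good to about 2 mm. A picture is of the moment at which its call begins. get_calibration takes no time and is no camera call.
- sign_off(): hands the job in; it is judged then, once.
The state is a dict: "clock": time; "qpos": joint angles; "qvel": joint speeds; "joint_efforts": joint torques, N m; "eef_pos": TCP position; "tcp_rot": TCP orientation; "contact_force": force on the tool from outside, world axes, zero at the start; "wrist_torque": the same for the moment, N m; "opening": opening from 0.0 (shut) to 1.0 (fully open); "grasp_force": force on a finger pad.
Only numpy, scipy, OpenCV 4.12 (cv2) and the standard library are available. Lean on these libraries where they do the work, as an engineer would, in place of code of your own. Each camera call takes 0.05 s, during which the arm holds its last target. There are 200 camera calls.

## Working session

There is one attempt and no reset: what is moved stays moved. The work goes in short steps, Python scripts to look and compute and a shell command to move; the robot and the scene stay as the last step left them, time stands still between calls to the robot, and variables do not carry over. Pictures are saved under pics/ and viewed, at most 10 in all, crops included, and the job is handed in when it is done.

```bash
mkdir -p pics
python3 - <<'E'
from rig import *
import cv2
s=sense();print(s)
for n in("top","side"):
    im=grab_frame(n);cv2.imwrite(f"pics/{n}0.png",im[:,:,::-1]);c=get_calibration(n);print(n,c)
E
```

```text
{'clock': 0.0, 'qpos': array([ 1.26059438e+00,  3.53671611e-01,  1.63413255e+00,  6.08567419e-06,
        1.15517726e+00, -2.40246693e-03]), 'qvel': array([ 0.0015833 ,  0.00021804, -0.00033568, -0.00101634,  0.00107205,
        0.00132411]), 'joint_efforts': array([ 5.24563948e-04, -6.05262208e+01, -3.42066300e+01,  1.15497933e-04,
        9.59799421e-03, -5.60789644e-06]), 'eef_pos': array([189.20792857, 595.18015092, 230.54769505]), 'tcp_rot': array([-3.14020391e+00, -8.90060141e-06,  2.83379070e+00]), 'contact_force': array([0.15074734, 0.77145182, 0.60536666]), 'wrist_torque': array([-0.00417726,  0.01161811, -0.01432545]), 'grasp_force': 0.0, 'opening': 1.001094915671663}
top {'K': array([[446.79319904,   0.        , 255.739744  ],
       [  0.        , 446.79319904, 192.49266443],
       [  0.        ,   0.        ,   1.        ]]), 'k1': -0.041223461984210286, 'R': array([[-0.01139066, -0.99967307, -0.02289131],
       [-0.99281896,  0.01403295, -0.11880059],
       [ 0.11908298,  0.02137371, -0.99265422]]), 't': array([  -6.38542556,  553.87090447, 1191.05999467])}
side {'K': array([[444.58301911,   0.        , 254.78336476],
       [  0.        , 444.58301911, 196.7804268 ],
       [  0.        ,   0.        ,   1.        ]]), 'k1': -0.00878444792909247, 'R': array([[ 0.29837291, -0.95433043, -0.01506755],
       [-0.77233352, -0.23213578, -0.59128158],
       [ 0.56078029,  0.18805958, -0.80632441]]), 't': array([-203.96753798,  454.8489015 ,  979.84603269])}
```

View pics/top0.png

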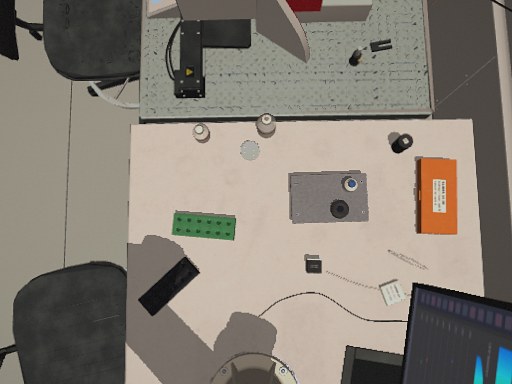

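View pics/side0.png

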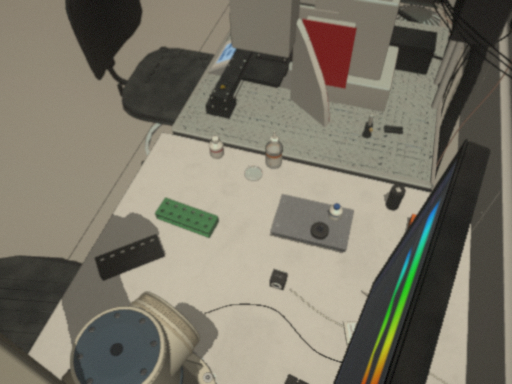

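```bash
cat > h.py <<'E'
from rig import *
import cv2, numpy as np
def ray(n,uv,z):
    c=get_calibration(n);K=c["K"];p=np.array([(uv[0]-K[0,2])/K[0,0],(uv[1]-K[1,2])/K[1,1]])
    q=p.copy()
    for _ in range(20): q=p/(1+c["k1"]*(q@q))
    d=c["R"].T@np.array([q[0],q[1],1]);C=-c["R"].T@c["t"]
    return C+d*(z-C[2])/d[2]
def proj(n,X):
    c=get_calibration(n);K=c["K"];p=c["R"]@np.array(X,float)+c["t"];q=p[:2]/p[2];q=q*(1+c["k1"]*(q@q))
    return q*K[0,0]+K[:2,2]
def big(m):
    c=max(cv2.findContours(m,cv2.RETR_EXTERNAL,cv2.CHAIN_APPROX_NONE)[0],key=cv2.contourArea);return c[:,0,:].astype(float)
def rect(n,c,z):
    P=np.array([ray(n,u,z)[:2] for u in c]);(ct,sz,a)=cv2.minAreaRect(P.astype(np.float32))
    if sz[0]<sz[1]: a+=90;sz=sz[::-1]
    return np.round(ct,1),np.round(sz,1),(a+90)%180-90  # angle of long axis
def green(n,im=None):
    im=grab_frame(n) if im is None else im
    h=cv2.cvtColor(im,cv2.COLOR_RGB2HSV);m=cv2.inRange(h,(45,80,30),(90,255,255))
    return big(cv2.morphologyEx(m,cv2.MORPH_CLOSE,np.ones((5,5),np.uint8)))
E
python3 - <<'E'
from h import *
t=cv2.imread("pics/top0.png")[:,:,::-1].copy();s=cv2.imread("pics/side0.png")[:,:,::-1].copy()
for n,im in(("top",t),("side",s)):
    print("rack",n,[rect(n,green(n,im),z) for z in(30,15)])
    h=cv2.cvtColor(im,cv2.COLOR_RGB2HSV)
    print(h[215 if n=="top" else 235,300 if n=="top" else 290], im[190,310])
    sub=np.zeros(h.shape[:2],np.uint8); 
    m=cv2.inRange(h,(0,0,60),(180,60,150)); 
    a=(160,235,275,385) if n=="top" else (185,260,260,370)
    sub[a[0]:a[1],a[2]:a[3]]=m[a[0]:a[1],a[2]:a[3]]
    sub=cv2.morphologyEx(sub,cv2.MORPH_OPEN,np.ones((5,5),np.uint8))
    c=big(sub);print("shelf",n,rect(n,c,47),cv2.boundingRect(c.astype(np.int32)))
a=cv2.resize(t[150:330,130:400],None,fx=2.2,fy=2.2,interpolation=2);b=cv2.resize(s[180:290,80:370],None,fx=2.05,fy=1.7,interpolation=2)
w=max(a.shape[1],b.shape[1]);f=lambda i:cv2.copyMakeBorder(i,0,0,0,w-i.shape[1],0)
o=np.vstack([f(a),f(b)]);print(o.shape);cv2.imwrite("pics/crop.png",o[:,:,::-1])
E
```

```text
rack top [(array([463.7, 130. ]), array([169. ,  59.1]), 84.3301773071289), (array([464.4, 132.1]), array([171.1,  59.8]), 84.33014678955078)]
[ 10  18 125] [130 123 118]
shelf top (array([ 539.4, -207.3]), array([211.9, 139.2]), -89.0487454533577) (288, 170, 80, 53)
rack side [(array([ 441.7, -472.6]), array([359.6,  36.8]), -10.182136535644531), (array([ 450.2, -475.5]), array([364.8,  37.3]), -10.182144165039062)]
[ 22  24 115] [190 182 162]
shelf side (array([ 527.8, -210.7]), array([203.8, 142.3]), -88.87597918510437) (271, 195, 82, 58)
(583, 594, 3)
```

View pics/crop.png

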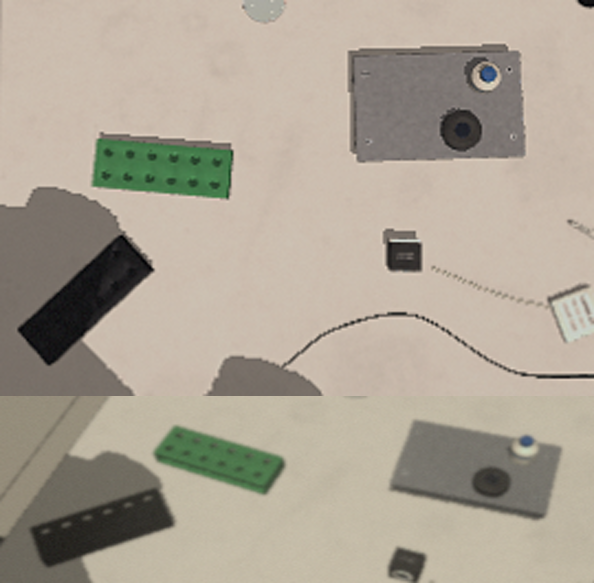

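Candidates: green rack at top px (204,226) and black one at (170,286). The green rack is the one meant, since black look-alikes are to be left alone. It is 170 × 59 mm with a hole plate, and the crop confirms it. The shelf is at (329,197). The tub and puck stand towards its right, so the open end faces left (+y). Next I measure the shelf edges more precisely.

Run:
```python
from h import *
import rig;print([k for k in dir(rig) if k[0]!='_'], getattr(rig,'grip_depth',None))
t=cv2.imread("pics/top0.png")[:,:,::-1].astype(int)
for c in(300,330,360):
    print(c,"up",[tuple(t[r,c]) for r in range(168,178)]);print(c,"dn",[tuple(t[r,c]) for r in range(218,227)])
for r in(185,200,215):
    print(r,"L",[tuple(t[r,c]) for c in range(286,297)]);print(r,"R",[tuple(t[r,c]) for c in range(364,373)])
```

```text
['MotionError', 'get_calibration', 'grab_frame', 'grip_depth', 'sense', 'sign_off'] 18.700000000000003
300 up [(np.int64(204), np.int64(190), np.int64(176)), (np.int64(204), np.int64(190), np.int64(177)), (np.int64(205), np.int64(191), np.int64(177)), (np.int64(211), np.int64(196), np.int64(181)), (np.int64(115), np.int64(107), np.int64(99)), (np.int64(118), np.int64(110), np.int64(102)), (np.int64(122), np.int64(112), np.int64(104)), (np.int64(110), np.int64(104), np.int64(100)), (np.int64(125), np.int64(118), np.int64(115)), (np.int64(124), np.int64(116), np.int64(112))]
300 dn [(np.int64(128), np.int64(121), np.int64(117)), (np.int64(129), np.int64(122), np.int64(120)), (np.int64(127), np.int64(121), np.int64(117)), (np.int64(121), np.int64(117), np.int64(114)), (np.int64(130), np.int64(124), np.int64(120)), (np.int64(160), np.int64(149), np.int64(138)), (np.int64(208), np.int64(194), np.int64(179)), (np.int64(204), np.int64(190), np.int64(175)), (np.int64(204), np.int64(188), np.int64(175))]
330 up [(np.int64(203), np.int64(187), np.int64(172)), (np.int64(205), np.int64(188), np.
[... 3879 characters left out ...]
4(63), np.int64(59), np.int64(56)), (np.int64(120), np.int64(114), np.int64(111)), (np.int64(129), np.int64(122), np.int64(119)), (np.int64(125), np.int64(118), np.int64(115)), (np.int64(126), np.int64(119), np.int64(116)), (np.int64(135), np.int64(127), np.int64(123))]
215 R [(np.int64(123), np.int64(118), np.int64(115)), (np.int64(126), np.int64(120), np.int64(117)), (np.int64(126), np.int64(119), np.int64(116)), (np.int64(123), np.int64(117), np.int64(114)), (np.int64(155), np.int64(143), np.int64(134)), (np.int64(206), np.int64(190), np.int64(176)), (np.int64(202), np.int64(186), np.int64(174)), (np.int64(202), np.int64(187), np.int64(173)), (np.int64(200), np.int64(184), np.int64(170))]
```

Run:
```python
from h import *
W=lambda u,v:ray("top",(u,v),47)[:2]
B=[W(300,223.1),W(330,222.2),W(360,221.4)];T=[W(300,174.8),W(330,173.8),W(360,172.8)]
L=[W(290.5,185),W(291,200),W(291.5,215)];R=[W(366.2,185),W(367.3,200),W(368.3,215)]
for n,p in zip("BTLR",(B,T,L,R)): print(n,np.round(p,1).tolist())
# lines x=a+b*y for B,T ; y=c+d*x for L,R
fb=np.polyfit([p[1] for p in B],[p[0] for p in B],1);ft=np.polyfit([p[1] for p in T],[p[0] for p in T],1);print(fb,ft)
fl=np.polyfit([p[0] for p in L],[p[1] for p in L],1);fr=np.polyfit([p[0] for p in R],[p[1] for p in R],1);print(fl,fr)
ym=-207;b=np.mean([fb[0],ft[0]]);mid=(np.polyval(fb,ym)+np.polyval(ft,ym))/2;print("width",(np.polyval(ft,ym)-np.polyval(fb,ym)),"mid x at y-207",mid,"slope",b,"len",np.polyval(fl,535)-np.polyval(fr,535),"ends",np.polyval(fl,535),np.polyval(fr,535))
for n,u,v,z in(("puck",340,209,64),("dish",250,150,0),("pot",201,133,74),("cleaner",266,120,120),("cube",314,266,40)):print(n,np.round(ray("top",(u,v),z)[:2]))
# side check of board corners: predicted pixels
for x,y in((600,-104),(470,-104),(470,-309),(600,-309)):print(np.round(proj("side",(x,y,47)),1))
t=cv2.imread("pics/side0.png");cv2.imwrite("pics/sc.png",cv2.resize(t[185:260,260:365],None,fx=6,fy=6,interpolation=cv2.INTER_CUBIC))
g=green("side",t[:,:,::-1].copy());print("side rack box",cv2.boxPoints(cv2.minAreaRect(g.astype(np.float32))).round(1).tolist(), [np.round(proj("side",(463.7,130,15)),1)], g.mean(0))
```

```text
B [[467.7, -131.5], [469.1, -211.9], [470.1, -292.2]]
T [[598.7, -134.5], [600.3, -215.9], [601.9, -297.4]]
L [[571.2, -108.2], [530.3, -108.7], [489.8, -109.2]]
R [[568.2, -312.8], [527.4, -314.1], [487.0, -315.2]]
[-1.48192704e-02  4.65832614e+02] [-1.92319001e-02  5.96158801e+02]
[ 1.24714873e-02 -1.15295006e+02] [ 2.89857362e-02 -3.29314208e+02]
width 131.23960130489633 mid x at y-207 534.5200035645696 slope -0.017025585218222956 len 205.1840795319883 ends -108.62276008131177 -313.80683961330004
puck [ 503. -237.]
dish [680.   2.]
pot [713. 132.]
cleaner [732. -44.]
cube [ 353. -167.]
[280.8 192.5]
[267.8 229.8]
[344.  249.4]
[352.8 209.7]
side rack box [[375.70001220703125, 338.8999938964844], [417.29998779296875, 222.5], [432.5, 227.89999389648438], [391.0, 344.29998779296875]] [array([187.4, 217.3])] [403.82157676 284.92946058]
```

View pics/sc.png

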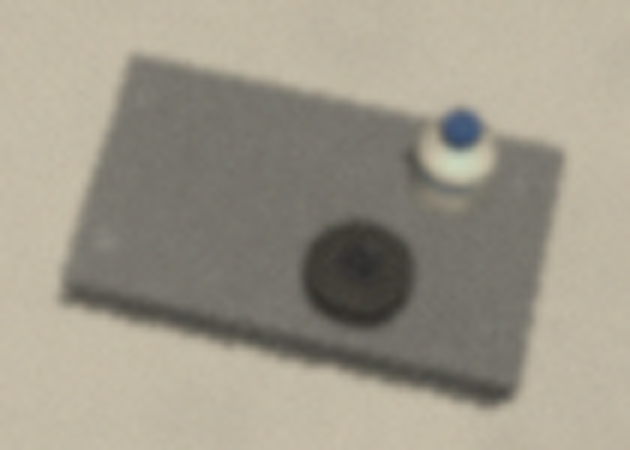

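```bash
python3 -m creep '[{"rz":0.17},{"rz":0.17},{"rz":0.17},{"rz":0.17},{"rz":0.17},{"rz":0.17},{"rz":0.17},{"rz":0.17},{}]'; python3 -m creep '[{"x":-31.3,"y":26.6},{"x":-31.3,"y":26.6},{"x":-31.3,"y":26.6},{"x":-31.3,"y":26.6},{"x":-31.3,"y":26.6},{"x":-31.3,"y":26.6},{"x":-31.3,"y":26.6},{"x":-31.3,"y":26.6},{"x":-31.3,"y":26.6},{"x":-31.3,"y":26.6},{"x":-31.3,"y":26.6},{"x":-31.3,"y":26.6},{"z":40},{"z":40},{"z":40},{},{}]'
python3 - <<'E'
from h import *
P=[ray("side",p,47)[:2].round(1) for p in((282,194.5),(270.8,233.8),(345.8,249.7),(353.8,210))];print(P,np.mean(P,0))
print(sense())
E
```

```text
[array([ 594.1, -109.2]), array([ 460.4, -115. ]), array([ 470.4, -313.5]), array([ 599.7, -311.7])] [ 531.15 -212.35]
{'clock': 0.1, 'qpos': array([ 1.26063648e+00,  3.53573742e-01,  1.63401861e+00, -2.22396894e-06,
        1.15520409e+00, -2.41594385e-03]), 'qvel': array([ 0.00115096, -0.00285479, -0.00327665, -0.00161462,  0.00117478,
       -0.00086007]), 'joint_efforts': array([ 5.06560209e-04, -6.06349111e+01, -3.42820644e+01,  1.56578249e-04,
        3.94456292e-03,  2.54639428e-05]), 'eef_pos': array([189.20517527, 595.24917817, 230.65757806]), 'tcp_rot': array([-3.14038886e+00, -8.74713358e-07,  2.83384965e+00]), 'contact_force': array([ 0.24445787, -0.1405136 , -0.41302417]), 'wrist_torque': array([ 0.00047488, -0.02269716,  0.03754783]), 'grasp_force': 0.0, 'opening': 0.997733624496728}schema error: expected keys x, y, z, rx, ry, rz, hand
schema error: expected keys x, y, z, rx, ry, rz, hand
```

```bash
python3 -m creep '[{"rz":0.17}]'; python3 -m creep '[{"x":0,"y":0,"z":0,"rx":0,"ry":0,"rz":0.17,"hand":85}]'
```

```text
clock: 0.22
eef_pos: [189.2, 595.3, 230.8]
tcp_rot: [-3.141, 0.0, 2.661]
contact_force: [-0.5, 0.3, -0.1]
opening: 0.993
grasp_force: 0.0schema error: expected keys x, y, z, rx, ry, rz, hand
```

```bash
python3 -m creep '[{"rz":0.17},{"rz":0.17},{"rz":0.17},{"rz":0.17},{"rz":0.17},{"rz":0.17},{"rz":0.17},{"z":0}]' 2>&1; echo; echo ----; python3 -m creep '[{"x":0,"y":0,"z":0,"rx":0,"ry":0,"rz":0,"hand":85}]' 2>&1
```

```text
schema error: expected keys x, y, z, rx, ry, rz, hand

----
clock: 0.35
eef_pos: [189.3, 595.4, 230.9]
tcp_rot: [-3.141, 0.0, 2.665]
contact_force: [-0.4, 0.2, -0.0]
opening: 0.998
grasp_force: 0.0
```

```bash
python3 -m creep '[{"x":0,"y":0,"z":0,"rx":0,"ry":0,"rz":0.17,"hand":85},{"x":0,"y":0,"z":0,"rx":0,"ry":0,"rz":0.17,"hand":85},{"x":0,"y":0,"z":0,"rx":0,"ry":0,"rz":0.17,"hand":85},{"x":0,"y":0,"z":0,"rx":0,"ry":0,"rz":0.17,"hand":85},{"x":0,"y":0,"z":0,"rx":0,"ry":0,"rz":0.17,"hand":85},{"x":0,"y":0,"z":0,"rx":0,"ry":0,"rz":0.17,"hand":85},{"x":0,"y":0,"z":0,"rx":0,"ry":0,"rz":0.17,"hand":85},{"x":0,"y":0,"z":0,"rx":0,"ry":0,"rz":0,"hand":85},{"x":0,"y":0,"z":0,"rx":0,"ry":0,"rz":0,"hand":85}]' 2>&1
```

```text
clock: 1.48
eef_pos: [189.3, 595.6, 231.1]
tcp_rot: [-3.142, 0.0, 1.479]
contact_force: [-0.5, -0.7, 1.2]
opening: 0.997
grasp_force: 0.0
```

```bash
python3 -m creep '[{"x":-31.5,"y":26.4,"z":0,"rx":0,"ry":0,"rz":0,"hand":85},{"x":-31.5,"y":26.4,"z":0,"rx":0,"ry":0,"rz":0,"hand":85},{"x":-31.5,"y":26.4,"z":0,"rx":0,"ry":0,"rz":0,"hand":85},{"x":-31.5,"y":26.4,"z":0,"rx":0,"ry":0,"rz":0,"hand":85},{"x":-31.5,"y":26.4,"z":0,"rx":0,"ry":0,"rz":0,"hand":85},{"x":-31.5,"y":26.4,"z":0,"rx":0,"ry":0,"rz":0,"hand":85},{"x":-31.5,"y":26.4,"z":0,"rx":0,"ry":0,"rz":0,"hand":85},{"x":-31.5,"y":26.4,"z":0,"rx":0,"ry":0,"rz":0,"hand":85},{"x":-31.5,"y":26.4,"z":0,"rx":0,"ry":0,"rz":0,"hand":85},{"x":-31.5,"y":26.4,"z":0,"rx":0,"ry":0,"rz":0,"hand":85},{"x":-31.5,"y":26.4,"z":0,"rx":0,"ry":0,"rz":0,"hand":85},{"x":-31.5,"y":26.4,"z":0,"rx":0,"ry":0,"rz":0,"hand":85},{"x":0,"y":0,"z":30,"rx":0,"ry":0,"rz":0.007,"hand":85},{"x":0,"y":0,"z":40,"rx":0,"ry":0,"rz":0,"hand":85},{"x":0,"y":0,"z":40,"rx":0,"ry":0,"rz":0,"hand":85},{"x":0,"y":0,"z":0,"rx":0,"ry":0,"rz":0,"hand":85},{"x":0,"y":0,"z":0,"rx":0,"ry":0,"rz":0,"hand":85}]' 2>&1
python3 - <<'E'
from h import *
s=cv2.imread("pics/side0.png")[:,:,::-1].copy();s[:,300:]=0   # exclude the monitor
for z in(30,15): print("rack side",rect("side",green("side",s),z))
print(sense()["eef_pos"],sense()["tcp_rot"])
E
```

```text
clock: 3.6
eef_pos: [468.8, 189.0, 122.5]
tcp_rot: [3.141, -0.001, 1.468]
contact_force: [0.4, 0.4, 0.2]
opening: 0.996
grasp_force: 0.0
rack side (array([456.1, 129.7]), array([169. ,  67.4]), 84.19707489013672)
rack side (array([464.8, 135.6]), array([171.4,  68.4]), 84.19706726074219)
[468.78728661 189.04231709 122.46749932] [ 3.14058280e+00 -5.18896188e-04  1.46842592e+00]
```

```bash
python3 -m creep '[{"x":0,"y":0,"z":30,"rx":0,"ry":0,"rz":0,"hand":85},{"x":0,"y":0,"z":30,"rx":0,"ry":0,"rz":0,"hand":85},{"x":0,"y":0,"z":25,"rx":0,"ry":0,"rz":0,"hand":85},{"x":0,"y":0,"z":15,"rx":0,"ry":0,"rz":0,"hand":85},{"x":0,"y":0,"z":10,"rx":0,"ry":0,"rz":0,"hand":85},{"x":0,"y":0,"z":8,"rx":0,"ry":0,"rz":0,"hand":85},{"x":0,"y":0,"z":0,"rx":0,"ry":0,"rz":0,"hand":85},{"x":0,"y":0,"z":0,"rx":0,"ry":0,"rz":0,"hand":85}]' 2>&1
python3 -m creep '[{"x":0,"y":0,"z":0,"rx":0,"ry":0,"rz":0,"hand":50},{"x":0,"y":0,"z":0,"rx":0,"ry":0,"rz":0,"hand":50},{"x":0,"y":0,"z":0,"rx":0,"ry":0,"rz":0,"hand":50},{"x":0,"y":0,"z":0,"rx":0,"ry":0,"rz":0,"hand":50},{"x":0,"y":0,"z":0,"rx":0,"ry":0,"rz":0,"hand":50},{"x":0,"y":0,"z":0,"rx":0,"ry":0,"rz":0,"hand":50},{"x":0,"y":0,"z":0,"rx":0,"ry":0,"rz":0,"hand":50},{"x":0,"y":0,"z":0,"rx":0,"ry":0,"rz":0,"hand":50}]' 20 2>&1
python3 - <<'E'
from h import *
im=grab_frame("top");cv2.imwrite("pics/g1.png",cv2.resize(im[150:330,130:400],None,fx=2.2,fy=2.2)[:,:,::-1]);print(sense()["eef_pos"],sense()["tcp_rot"])
E
```

```text
clock: 4.6
eef_pos: [468.4, 188.8, 3.7]
tcp_rot: [3.141, -0.0, 1.467]
contact_force: [0.2, -0.0, 1.0]
opening: 0.996
grasp_force: 0.0
clock: 5.6
eef_pos: [468.8, 188.9, 4.0]
tcp_rot: [3.14, -0.001, 1.467]
contact_force: [-0.6, -0.4, 5.5]
opening: 0.697
grasp_force: 20.3
[468.74863939 188.93334287   3.97138315] [ 3.14022774e+00 -5.31219211e-04  1.46728527e+00]
```

View pics/g1.png

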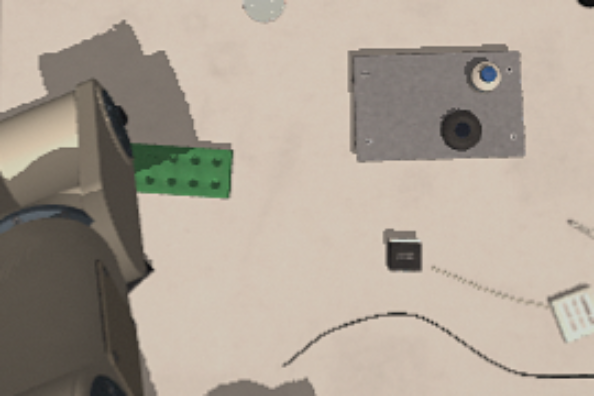

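The fingers hold the green rack (59.5 mm opening); its front part shows at crop (135–232,145–197). I compare the camera's rack axis with the tool position, to cancel the camera bias.

```bash
cat >> h.py <<'E'
def axis(ys):  # centre x of rack (z=30) at given world y's, front y, from top camera
    im=grab_frame("top");h=cv2.cvtColor(im,cv2.COLOR_RGB2HSV);m=cv2.inRange(h,(40,60,15),(95,255,255))
    m=cv2.morphologyEx(m,cv2.MORPH_CLOSE,np.ones((5,5),np.uint8));c=big(m)
    P=np.array([ray("top",u,30)[:2] for u in c])
    q=[((lambda x:(round((x.max()+x.min())/2,1),round(np.ptp(x),1)))(P[abs(P[:,1]-y)<4][:,0])) for y in ys]
    return q,P[:,1].min().round(1)
E
python3 - <<'E'
from h import *
s=sense();e=s["eef_pos"];yaw=s["tcp_rot"][2]
ys=[60,75,90];print(axis(ys),[round(e[0]+(y-e[1])/np.tan(yaw),1) for y in ys])
E
```

```text
([(np.float64(456.4), np.float64(57.2)), (np.float64(457.9), np.float64(59.9)), (np.float64(459.5), np.float64(57.2))], np.float64(44.1)) [np.float64(455.4), np.float64(456.9), np.float64(458.5)]
```

```bash
python3 -m creep '[{"x":0,"y":0,"z":-1,"rx":0,"ry":0,"rz":0,"hand":50},{"x":0,"y":0,"z":0,"rx":0,"ry":0,"rz":-0.06,"hand":50},{"x":0,"y":0,"z":0,"rx":0,"ry":0,"rz":-0.061,"hand":50},{"x":-5,"y":7,"z":0,"rx":0,"ry":0,"rz":0,"hand":50},{"x":-12,"y":8,"z":0,"rx":0,"ry":0,"rz":0,"hand":50},{"x":-14,"y":8,"z":0,"rx":0,"ry":0,"rz":0,"hand":50},{"x":-16,"y":8,"z":0,"rx":0,"ry":0,"rz":0,"hand":50},{"x":-16,"y":8,"z":0,"rx":0,"ry":0,"rz":0,"hand":50},{"x":-16,"y":7,"z":0,"rx":0,"ry":0,"rz":0,"hand":50},{"x":-16,"y":5,"z":0,"rx":0,"ry":0,"rz":0,"hand":50},{"x":-16,"y":4,"z":0,"rx":0,"ry":0,"rz":0,"hand":50},{"x":-14,"y":2.6,"z":0,"rx":0,"ry":0,"rz":0,"hand":50},{"x":-9.6,"y":0,"z":0,"rx":0,"ry":0,"rz":0,"hand":50},{"x":0,"y":0,"z":0,"rx":0,"ry":0,"rz":0,"hand":50},{"x":0,"y":0,"z":0,"rx":0,"ry":0,"rz":0,"hand":50}]' 30 2>&1
python3 - <<'E'
from h import *
s=sense();e=s["eef_pos"];yaw=s["tcp_rot"][2]
ys=[-75,-60,-45,-30];print(axis(ys),[round(e[0]+(y-e[1])/np.tan(yaw),1) for y in ys])
im=grab_frame("side");cv2.imwrite("pics/g2.png",cv2.resize(im[150:290,80:380],None,fx=2.6,fy=2.6)[:,:,::-1])
E
```

```text
clock: 7.58
eef_pos: [527.7, 55.2, 4.3]
tcp_rot: [-3.141, 0.0, 1.588]
contact_force: [-0.0, -1.9, -1.4]
opening: 0.691
grasp_force: 32.7
([(np.float64(529.9), np.float64(60.6)), (np.float64(530.0), np.float64(60.6)), (np.float64(528.9), np.float64(57.9)), (np.float64(527.7), np.float64(60.6))], np.float64(-87.3)) [np.float64(530.0), np.float64(529.7), np.float64(529.4), np.float64(529.2)]
```

View pics/g2.png

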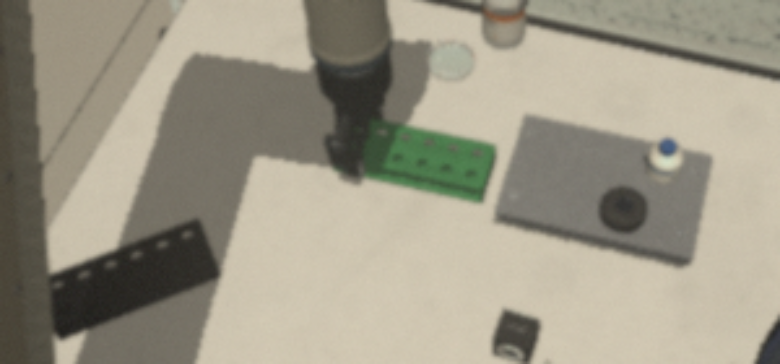

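Run:
```python
from h import *
im=grab_frame("side")
cv2.imwrite("pics/g2raw.png",im[:,:,::-1])
h=cv2.cvtColor(im,cv2.COLOR_RGB2HSV);m=cv2.inRange(h,(40,60,15),(95,255,255));m[:,300:]=0
for c in(235,242,250,258,265):
    r=np.where(m[:,c])[0];print(c,r.min(),r.max(),ray("side",(c,r.min()-.5),30)[:2].round(1),"centre",(ray("side",(c,r.min()-.5),30)[0]-30).round(1))
g=im.astype(int).sum(2)/3
for c in(290,300,310,320,345):
    col=g[185:215,c];d=np.diff(col);i=np.argmin(d);w=slice(max(i-2,0),i+3);v=185+.5+ (d[w]*np.arange(len(d))[w]).sum()/d[w].sum()
    X=ray("side",(c,v),47);print(c,round(v,1),X[:2].round(1),"centre",round(X[0]-65,1))
```

```text
235 198 220 [557.5  19.4] centre 527.5
242 200 222 [556.5  -2. ] centre 526.5
250 202 224 [556.4 -26. ] centre 526.4
258 204 225 [556.3 -49.8] centre 526.3
265 205 224 [558.7 -69.8] centre 528.7
290 195.1 [ 598.6 -131.3] centre 533.6
300 197.4 [ 599.  -160.2] centre 534.0
310 199.7 [ 599.  -188.9] centre 534.0
320 202.1 [ 599.2 -217.3] centre 534.2
345 207.5 [ 601.  -287.1] centre 536.0
```

```bash
python3 -m creep '[{"x":-4,"y":2.3,"z":0,"rx":0,"ry":0,"rz":0,"hand":50},{"x":-6,"y":0,"z":0,"rx":0,"ry":0,"rz":0,"hand":50},{"x":-6,"y":0,"z":0,"rx":0,"ry":0,"rz":0,"hand":50},{"x":-6,"y":0,"z":0,"rx":0,"ry":0,"rz":0,"hand":50},{"x":-6,"y":0,"z":0,"rx":0,"ry":0,"rz":0,"hand":50},{"x":-6,"y":0,"z":0,"rx":0,"ry":0,"rz":0,"hand":50}]' 2>&1;  python3 -m creep '[{"x":-3,"y":0,"z":0,"rx":0,"ry":0,"rz":0,"hand":50},{"x":-3,"y":0,"z":0,"rx":0,"ry":0,"rz":0,"hand":50},{"x":0,"y":0,"z":0,"rx":0,"ry":0,"rz":0,"hand":50}]' 2>&1
```

```text
clock: 8.48
eef_pos: [530.8, 20.7, 4.3]
tcp_rot: [-3.142, 0.0, 1.588]
contact_force: [-0.9, 1.0, -1.5]
opening: 0.692
grasp_force: 32.8
clock: 8.85
eef_pos: [530.9, 14.9, 4.3]
tcp_rot: [3.142, 0.0, 1.588]
contact_force: [0.7, -0.4, -3.0]
opening: 0.691
grasp_force: 32.8
```

```bash
python3 -m creep '[{"x":-6,"y":0,"z":0,"rx":0,"ry":0,"rz":0,"hand":50},{"x":-6,"y":0,"z":0,"rx":0,"ry":0,"rz":0,"hand":50},{"x":-6,"y":0,"z":0,"rx":0,"ry":0,"rz":0,"hand":50},{"x":-6,"y":0,"z":0,"rx":0,"ry":0,"rz":0,"hand":50},{"x":-6,"y":0,"z":0,"rx":0,"ry":0,"rz":0,"hand":50},{"x":-6,"y":0,"z":0,"rx":0,"ry":0,"rz":0,"hand":50},{"x":0,"y":0,"z":0,"rx":0,"ry":0,"rz":0,"hand":50}]' 2>&1;  python3 -m creep '[{"x":-6,"y":0,"z":0,"rx":0,"ry":0,"rz":0,"hand":50},{"x":-6,"y":0,"z":0,"rx":0,"ry":0,"rz":0,"hand":50},{"x":-6,"y":0,"z":0,"rx":0,"ry":0,"rz":0,"hand":50},{"x":-6,"y":0,"z":0,"rx":0,"ry":0,"rz":0,"hand":50},{"x":-6,"y":0,"z":0,"rx":0,"ry":0,"rz":0,"hand":50},{"x":0,"y":0,"z":0,"rx":0,"ry":0,"rz":0,"hand":50}]' 2>&1
python3 - <<'E'
from h import *
im=grab_frame("top");cv2.imwrite("pics/g3.png",cv2.resize(im[150:270,180:400],None,fx=3,fy=3)[:,:,::-1])
E
```

```text
clock: 9.72
eef_pos: [531.6, -21.4, 4.3]
tcp_rot: [3.142, 0.0, 1.587]
contact_force: [1.2, -0.2, -1.9]
opening: 0.693
grasp_force: 32.8
clock: 10.48
eef_pos: [532.0, -51.4, 4.3]
tcp_rot: [3.142, 0.0, 1.587]
contact_force: [1.2, -0.1, -2.7]
opening: 0.695
grasp_force: 32.8
```

View pics/g3.png

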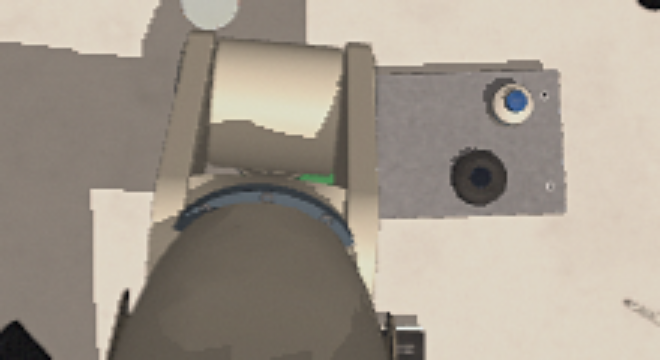

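```bash
python3 -m creep '[{"x":-6,"y":0,"z":0,"rx":0,"ry":0,"rz":0,"hand":50},{"x":-6,"y":0,"z":0,"rx":0,"ry":0,"rz":0,"hand":50},{"x":-6,"y":0,"z":0,"rx":0,"ry":0,"rz":0,"hand":50},{"x":-5,"y":0,"z":0,"rx":0,"ry":0,"rz":0,"hand":50},{"x":0,"y":0,"z":0.5,"rx":0,"ry":0,"rz":0,"hand":50},{"x":0,"y":0,"z":0.5,"rx":0,"ry":0,"rz":0,"hand":50},{"x":0,"y":0,"z":0,"rx":0,"ry":0,"rz":0,"hand":50}]' 2>&1;  python3 -m creep '[{"x":0,"y":0,"z":0,"rx":0,"ry":0,"rz":0,"hand":82},{"x":0,"y":0,"z":0,"rx":0,"ry":0,"rz":0,"hand":82},{"x":0,"y":0,"z":0,"rx":0,"ry":0,"rz":0,"hand":82},{"x":0,"y":0,"z":0,"rx":0,"ry":0,"rz":0,"hand":82},{"x":0,"y":0,"z":0,"rx":0,"ry":0,"rz":0,"hand":82},{"x":0,"y":0,"z":0,"rx":0,"ry":0,"rz":0,"hand":82}]' 2>&1
```

```text
clock: 11.4
eef_pos: [532.5, -74.7, 4.1]
tcp_rot: [3.141, 0.001, 1.588]
contact_force: [-5.3, -5.8, 10.4]
opening: 0.694
grasp_force: 33.3
clock: 12.15
eef_pos: [532.4, -73.8, 3.2]
tcp_rot: [-3.142, -0.0, 1.588]
contact_force: [0.1, 0.2, -0.2]
opening: 0.962
grasp_force: 0.0
```

```bash
python3 -m creep '[{"x":0,"y":0,"z":-10,"rx":0,"ry":0,"rz":0,"hand":82},{"x":0,"y":0,"z":-25,"rx":0,"ry":0,"rz":0,"hand":82},{"x":0,"y":0,"z":-15,"rx":0,"ry":0,"rz":0,"hand":82},{"x":17,"y":0,"z":0,"rx":0,"ry":0,"rz":0,"hand":25},{"x":20,"y":0,"z":0,"rx":0,"ry":0,"rz":0,"hand":25},{"x":17,"y":0,"z":0,"rx":0,"ry":0,"rz":0,"hand":25},{"x":0,"y":0,"z":0,"rx":0,"ry":0,"rz":0,"hand":25},{"x":0,"y":0,"z":0,"rx":0,"ry":0,"rz":0,"hand":25},{"x":0,"y":0,"z":0,"rx":0,"ry":0,"rz":0,"hand":25},{"x":0,"y":0,"z":20,"rx":0,"ry":0,"rz":0,"hand":25},{"x":0,"y":0,"z":18,"rx":0,"ry":0,"rz":0,"hand":25},{"x":0,"y":0,"z":10,"rx":0,"ry":0,"rz":0,"hand":25},{"x":0,"y":0,"z":0,"rx":0,"ry":0,"rz":0,"hand":25},{"x":0,"y":0,"z":0,"rx":0,"ry":0,"rz":0,"hand":25}]' 2>&1
python3 - <<'E'
from h import *
im=grab_frame("side");cv2.imwrite("pics/g4.png",cv2.resize(im[150:270,180:380],None,fx=3.5,fy=3.5)[:,:,::-1])
E
```

```text
clock: 13.9
eef_pos: [531.8, -19.9, 5.5]
tcp_rot: [3.141, 0.0, 1.588]
contact_force: [-0.7, 0.5, -0.2]
opening: 0.299
grasp_force: 0.0
```

View pics/g4.png

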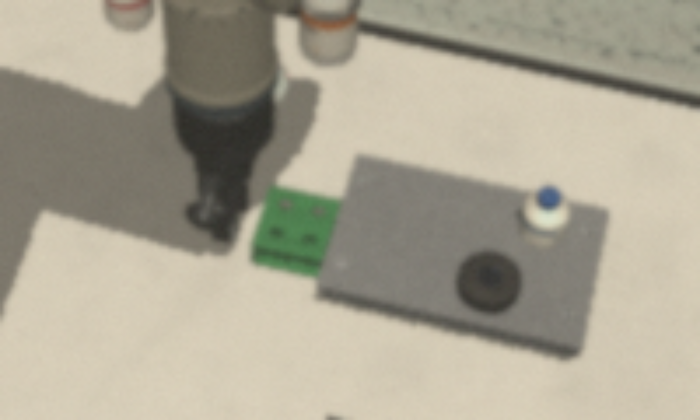

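```bash
cat > f.py <<'E'
from h import *
F=[]
for _ in range(6): grab_frame("top");F.append(sense()["contact_force"])
F=np.array(F);print("avg F",F.mean(0).round(2),"sd",F[:,1].std().round(2),"tcp",sense()["eef_pos"].round(2))
E
python3 f.py
python3 -m creep '[{"x":-4,"y":0,"z":0,"rx":0,"ry":0,"rz":0,"hand":25},{"x":-4,"y":0,"z":0,"rx":0,"ry":0,"rz":0,"hand":25},{"x":-4,"y":0,"z":0,"rx":0,"ry":0,"rz":0,"hand":25},{"x":-2,"y":0,"z":0,"rx":0,"ry":0,"rz":0,"hand":25},{"x":-2,"y":0,"z":0,"rx":0,"ry":0,"rz":0,"hand":25}]' 
python3 -m creep '[{"x":-1,"y":0,"z":0,"rx":0,"ry":0,"rz":0,"hand":25},{"x":-1,"y":0,"z":0,"rx":0,"ry":0,"rz":0,"hand":25},{"x":-1,"y":0,"z":0,"rx":0,"ry":0,"rz":0,"hand":25},{"x":-1,"y":0,"z":0,"rx":0,"ry":0,"rz":0,"hand":25}]' |grep -E "pos|contact"
python3 -m creep '[{"x":-1,"y":0,"z":0,"rx":0,"ry":0,"rz":0,"hand":25},{"x":-1,"y":0,"z":0,"rx":0,"ry":0,"rz":0,"hand":25},{"x":-1,"y":0,"z":0,"rx":0,"ry":0,"rz":0,"hand":25},{"x":-1,"y":0,"z":0,"rx":0,"ry":0,"rz":0,"hand":25}]' |grep -E "pos|contact"
python3 f.py
```

```text
avg F [0.47 0.39 0.12] sd 0.39 tcp [531.68 -19.82   5.57]
clock: 14.88
eef_pos: [531.8, -35.9, 5.3]
tcp_rot: [3.142, -0.0, 1.588]
contact_force: [1.3, 2.9, -0.0]
opening: 0.29
grasp_force: 1.1
eef_pos: [531.8, -39.8, 5.2]
contact_force: [1.0, 1.8, 0.4]
eef_pos: [531.9, -43.9, 5.3]
contact_force: [-0.1, 1.9, -0.8]
avg F [ 0.12  0.27 -0.24] sd 0.6 tcp [531.92 -43.95   5.29]
```

```bash
g(){ tee /tmp/o|grep -E "pos|contact"; python3 -c "import re,sys;s=open('/tmp/o').read();y=float(re.search(r'force: \[.*?, (.*?),',s)[1]);sys.exit(y>3.3)"; }
python3 -m creep '[{"x":-1,"y":0,"z":0,"rx":0,"ry":0,"rz":0,"hand":25},{"x":-1,"y":0,"z":0,"rx":0,"ry":0,"rz":0,"hand":25}]' |g &&
python3 -m creep '[{"x":-1,"y":0,"z":0,"rx":0,"ry":0,"rz":0,"hand":25},{"x":-1,"y":0,"z":0,"rx":0,"ry":0,"rz":0,"hand":25}]' |g &&
python3 -m creep '[{"x":-1,"y":0,"z":0,"rx":0,"ry":0,"rz":0,"hand":25},{"x":-1,"y":0,"z":0,"rx":0,"ry":0,"rz":0,"hand":25}]' |g &&
python3 -m creep '[{"x":-1,"y":0,"z":0,"rx":0,"ry":0,"rz":0,"hand":25},{"x":-1,"y":0,"z":0,"rx":0,"ry":0,"rz":0,"hand":25}]' |g &&
python3 -m creep '[{"x":-1,"y":0,"z":0,"rx":0,"ry":0,"rz":0,"hand":25},{"x":-1,"y":0,"z":0,"rx":0,"ry":0,"rz":0,"hand":25}]' |g &&
python3 -m creep '[{"x":-1,"y":0,"z":0,"rx":0,"ry":0,"rz":0,"hand":25},{"x":-1,"y":0,"z":0,"rx":0,"ry":0,"rz":0,"hand":25}]' |g
python3 f.py
```

```text
eef_pos: [532.0, -45.7, 5.3]
contact_force: [0.3, 3.2, 0.4]
eef_pos: [532.0, -47.8, 5.3]
contact_force: [0.9, 2.8, 0.9]
eef_pos: [532.1, -49.9, 5.3]
contact_force: [-0.6, 3.1, 0.4]
eef_pos: [532.0, -51.9, 5.3]
contact_force: [-0.4, 2.7, 1.5]
eef_pos: [532.1, -53.9, 5.3]
contact_force: [0.6, 2.9, 1.3]
eef_pos: [532.2, -55.9, 5.3]
contact_force: [-0.1, 3.4, 1.9]
avg F [0.26 2.03 0.75] sd 0.32 tcp [532.14 -55.95   5.27]
```

```bash
python3 -m creep '[{"x":-1,"y":0,"z":0,"rx":0,"ry":0,"rz":0,"hand":25},{"x":-1,"y":0,"z":0,"rx":0,"ry":0,"rz":0,"hand":25}]' |grep -E "pos|contact"; python3 f.py
```

```text
eef_pos: [532.1, -57.8, 5.3]
contact_force: [0.6, 3.2, 1.9]
avg F [0.12 2.27 0.87] sd 0.6 tcp [532.11 -57.89   5.28]
```

```bash
python3 -m creep '[{"x":-1,"y":0,"z":0,"rx":0,"ry":0,"rz":0,"hand":25},{"x":-1,"y":0,"z":0,"rx":0,"ry":0,"rz":0,"hand":25}]' |grep -E "pos|contact"; python3 f.py
```

```text
eef_pos: [532.1, -59.8, 5.3]
contact_force: [0.5, 2.4, 1.0]
avg F [-0.22  1.71  0.67] sd 0.47 tcp [532.16 -59.91   5.26]
```

No rise yet, so this is friction only (about 3 N). I carry on with the guard set to stop at 4.2 N.

```bash
g(){ tee /tmp/o|grep -E "pos|contact"; python3 -c "import re,sys;s=open('/tmp/o').read();y=float(re.search(r'force: \[.*?, (.*?),',s)[1]);sys.exit(y>4.2)"; }
python3 -m creep '[{"x":-1,"y":0,"z":0,"rx":0,"ry":0,"rz":0,"hand":25},{"x":-1,"y":0,"z":0,"rx":0,"ry":0,"rz":0,"hand":25}]' |g &&
python3 -m creep '[{"x":-1,"y":0,"z":0,"rx":0,"ry":0,"rz":0,"hand":25},{"x":-1,"y":0,"z":0,"rx":0,"ry":0,"rz":0,"hand":25}]' |g &&
python3 -m creep '[{"x":-1,"y":0,"z":0,"rx":0,"ry":0,"rz":0,"hand":25},{"x":-1,"y":0,"z":0,"rx":0,"ry":0,"rz":0,"hand":25}]' |g &&
python3 -m creep '[{"x":-1,"y":0,"z":0,"rx":0,"ry":0,"rz":0,"hand":25},{"x":-1,"y":0,"z":0,"rx":0,"ry":0,"rz":0,"hand":25}]' |g &&
python3 -m creep '[{"x":-1,"y":0,"z":0,"rx":0,"ry":0,"rz":0,"hand":25},{"x":-1,"y":0,"z":0,"rx":0,"ry":0,"rz":0,"hand":25}]' |g &&
python3 -m creep '[{"x":-1,"y":0,"z":0,"rx":0,"ry":0,"rz":0,"hand":25},{"x":-1,"y":0,"z":0,"rx":0,"ry":0,"rz":0,"hand":25}]' |g
python3 f.py
```

```text
eef_pos: [532.2, -61.8, 5.3]
contact_force: [0.1, 3.0, 0.5]
eef_pos: [532.3, -63.9, 5.3]
contact_force: [-0.3, 3.3, 1.5]
eef_pos: [532.3, -65.9, 5.3]
contact_force: [0.0, 3.3, 0.2]
eef_pos: [532.3, -67.9, 5.3]
contact_force: [0.0, 1.9, 0.3]
eef_pos: [532.3, -69.9, 5.3]
contact_force: [-0.3, 2.7, -0.4]
eef_pos: [532.4, -71.9, 5.3]
contact_force: [-0.4, 2.7, 0.4]
avg F [0.1  1.18 0.52] sd 1.02 tcp [532.4  -71.95   5.32]
```

```bash
g(){ tee /tmp/o|grep -E "pos|contact"; python3 -c "import re,sys;s=open('/tmp/o').read();y=float(re.search(r'force: \[.*?, (.*?),',s)[1]);sys.exit(y>4.2)"; }
python3 -m creep '[{"x":-1,"y":0,"z":0,"rx":0,"ry":0,"rz":0,"hand":25},{"x":-1,"y":0,"z":0,"rx":0,"ry":0,"rz":0,"hand":25}]' |g &&
python3 -m creep '[{"x":-1,"y":0,"z":0,"rx":0,"ry":0,"rz":0,"hand":25},{"x":-1,"y":0,"z":0,"rx":0,"ry":0,"rz":0,"hand":25}]' |g &&
python3 -m creep '[{"x":-1,"y":0,"z":0,"rx":0,"ry":0,"rz":0,"hand":25},{"x":-1,"y":0,"z":0,"rx":0,"ry":0,"rz":0,"hand":25}]' |g &&
python3 -m creep '[{"x":-1,"y":0,"z":0,"rx":0,"ry":0,"rz":0,"hand":25},{"x":-1,"y":0,"z":0,"rx":0,"ry":0,"rz":0,"hand":25}]' |g &&
python3 -m creep '[{"x":-1,"y":0,"z":0,"rx":0,"ry":0,"rz":0,"hand":25},{"x":-1,"y":0,"z":0,"rx":0,"ry":0,"rz":0,"hand":25}]' |g &&
python3 -m creep '[{"x":-1,"y":0,"z":0,"rx":0,"ry":0,"rz":0,"hand":25},{"x":-1,"y":0,"z":0,"rx":0,"ry":0,"rz":0,"hand":25}]' |g
python3 f.py
```

```text
eef_pos: [532.4, -73.8, 5.3]
contact_force: [-0.7, 2.8, 0.3]
eef_pos: [532.5, -75.8, 5.3]
contact_force: [0.1, 2.7, 1.8]
eef_pos: [532.5, -77.7, 5.3]
contact_force: [0.0, 5.3, 0.2]
avg F [-0.01  3.13  1.22] sd 0.71 tcp [532.49 -77.85   5.27]
```

```bash
python3 -m creep '[{"x":-0.5,"y":0,"z":0,"rx":0,"ry":0,"rz":0,"hand":25},{"x":-0.5,"y":0,"z":0,"rx":0,"ry":0,"rz":0,"hand":25}]' |grep -E "pos|contact"; python3 f.py
```

```text
eef_pos: [532.5, -78.7, 5.3]
contact_force: [-0.4, 5.7, 1.2]
avg F [-0.32  5.07  1.13] sd 0.32 tcp [532.52 -78.74   5.29]
```

The buffer gives: 5.1 N held against about 2.8 N sliding friction. I back off and rise clear.

```bash
python3 -m creep '[{"x":0.5,"y":0,"z":0,"rx":0,"ry":0,"rz":0,"hand":25},{"x":0.5,"y":0,"z":0,"rx":0,"ry":0,"rz":0,"hand":25},{"x":0.5,"y":0,"z":0,"rx":0,"ry":0,"rz":0,"hand":25},{"x":1,"y":0,"z":0,"rx":0,"ry":0,"rz":0,"hand":25},{"x":3,"y":0,"z":0,"rx":0,"ry":0,"rz":0,"hand":25},{"x":10,"y":0,"z":0,"rx":0,"ry":0,"rz":0,"hand":25},{"x":20,"y":0,"z":0,"rx":0,"ry":0,"rz":0,"hand":25},{"x":30,"y":0,"z":-10,"rx":0,"ry":0,"rz":0,"hand":25},{"x":30,"y":0,"z":-20,"rx":0,"ry":0,"rz":0,"hand":25},{"x":30,"y":0,"z":-30,"rx":0,"ry":0,"rz":0,"hand":25},{"x":20,"y":0,"z":-30,"rx":0,"ry":0,"rz":0,"hand":25},{"x":0,"y":0,"z":0,"rx":0,"ry":0,"rz":0,"hand":25},{"x":0,"y":0,"z":0,"rx":0,"ry":0,"rz":0,"hand":25}]'
python3 - <<'E'
from h import *
im=grab_frame("top");cv2.imwrite("pics/g5.png",cv2.resize(im[110:290,130:400],None,fx=2.8,fy=2.8)[:,:,::-1])
c=green("top",im);P=np.array([ray("top",u,30)[:2] for u in c]);print("rear y",P[:,1].max(),"x range",P[:,0].min(),P[:,0].max())
E
```

```text
clock: 24.1
eef_pos: [529.4, 67.1, 94.8]
tcp_rot: [-3.141, 0.0, 1.589]
contact_force: [-0.2, -0.4, -1.1]
opening: 0.289
grasp_force: 0.0
rear y -90.62200719418077 x range 499.3671304580481 559.8129412293654
```

View pics/g5.png

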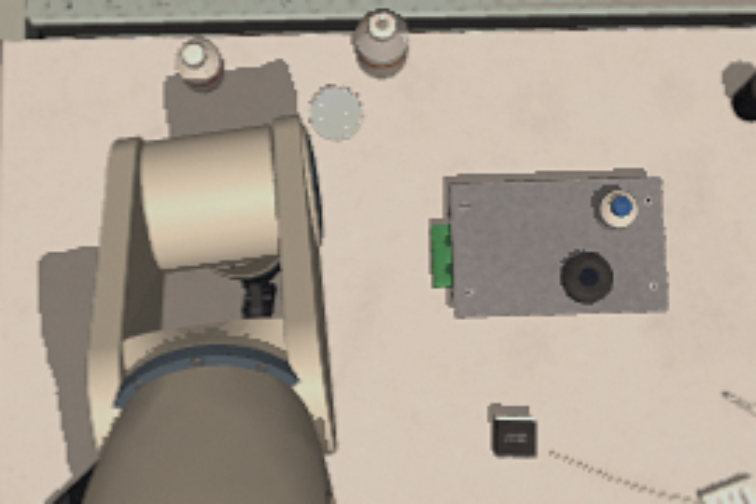

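The picture shows the rack in the bay, its end protruding at crop (441,255), straight, with the bystanders in place and the gripper clear. I hand it in.

```bash
python3 -c "
from rig import *
print(sign_off())"
```

```text
the job is handed in; nothing more can be done
None
```

I slid the green tube rack flat into the bay, pressed it gently onto the sprung buffer (about 5 N push, roughly 3 N of it friction), let go, moved the arm clear and handed the job in at about 24 s; the verdict was not shown.

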